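Strip down the cake press box for washing

TASK

Take the cake press box apart for washing, in the reverse order of its assembly: swing the locking strut round until it lies against its stop post, slide the lid out along its runners until the press box is fully uncovered and leave it lying on the runners, then lift the press plate straight out by its upright grip and set it down gently, flat and grip up, inside the grey wash tray. Leave the strut swung out, do not disturb the cake boxes, beaker and scraper, and let go of everything at the end.

Things in the scene. Friction and masses are not known exactly. Their poses are not given: they have to be found in the camera images.
- press_box: Fixed steel press box on a white slab 175 (x) x 325 (y) x 12 mm. Origin: centre of the slab's underside, on the table; z up; the lid slides out to its -y. An open-topped well at the +y end; its side walls run on to -y as runners (tops at z = 70 mm, |x| 56 to 73 mm, ending at y = -120 mm), with kerbs along their outer edges (top z 77.5 mm, inner faces 134 mm apart).
- well (a point): Middle of the well's floor, at (0, 83, 12) mm of press_box, whose axes it has. Inside, the well is 112 (x) x 106 (y) mm, from y = 30 to 136 mm of press_box, 58 mm deep up to the lid. Lips on the kerbs over the well only (z 77.5 to 82 mm, reaching in to |x| = 57 mm) hold the lid down. Back stop behind the lid, top z 77.5 mm. Between the runners beyond the well it is open down to the slab.
- pivot (a point): Point on the strut's vertical pivot axis, level with the strut's top face, at (0, -130, 98) mm of press_box. Locking strut: a steel bar 16 mm wide, 14 mm high (z 84 to 98 mm), 149 mm from pivot to round tip, hub radius 14 mm. Locked, its tip is about 3 mm in front of the lid's tab and blocks the lid.
- strut (a joint): Strut angle, rad. At q the bar points from the pivot along (sin(q-0.06), cos(q-0.06)) in press_box x, y: 0 = locked, towards the well; grows clockwise seen from above, by press_box +x; 1.63 = against the stop post, pointing to +x. Light friction (0.1 N m, 1 N at 100 mm); it stays where it is left.
- strut_pin (a point): Centre of the black upright finger pin on the strut, 14 mm in diameter, 30 mm high (z 98 to 128 mm), 125 mm from the pivot.
- stop_post (a point): Top centre of the dark fixed stop post, 14 mm thick, at (74, -145.5, 102) mm of press_box; the swung-out strut lies against its +y side.
- lid_tab (a point): Centre of the lid's upright tab (70 mm along x, 10 thick along y, 32 high). Lid: loose aluminium plate 130 (x) x 120 (y) x 5 mm, 0.35 kg, underside at z = 70, 2 mm play. The tab stands on its -y edge; this point is 5 mm in from that edge, 16 mm over the plate, at (0, 28, 91) mm of press_box at first. Well uncovered: tab beyond y = -85; it meets the strut hub at y = -111 mm.
- plate_grip (a point): Centre of the press plate's upright grip. Press plate: loose white plastic, 104 (x) x 98 (y) x 8 mm, 0.3 kg, lying on the well's floor under the lid with 4 mm play a side. Grip: a rib on its middle, 70 mm along its x, 12 mm thick along its y, 44 mm high. This point is 30 mm above the plate's underside, 22 mm above its upper face and 22 mm below the rib's top.
- wash_tray: Fixed grey open wash tray 190 (x) x 170 (y) mm, 35 mm high, walls and floor 5 mm thick. Origin: centre of its underside, on the table.
- cake_box1: Bystander: clear box with two little cakes, 110 x 150 x 55 mm, origin at the centre of its underside.
- cake_box2: Bystander: clear box with two little cakes, 110 x 150 x 55 mm, origin at the centre of its underside.
- beaker: Bystander: white plastic beaker, 72 mm across, 100 mm high, origin at the centre of its underside.
- scraper: Bystander: steel dough scraper lying flat, 103 x 125 x 16 mm, origin under the middle of its black handle.

How it is judged:
By the outcome, as a careful person would: the job done as asked, in the order asked, and still so for the second after the job is handed in, with the robot touching nothing.
It also fails if it takes over 72 s, if anything falls off the work surface, if the arm or the gripper's body presses on something with over 40 N, if the wrist force passes 120 N, or if a joint passes its speed limit or range.

ROBOT

A 7-joint arm with a two-finger parallel gripper is mounted at the origin on the work surface. World frame = base frame: x ahead of the robot, y to its left, z up, the work surface at z = 0. Lengths are in m, angles in rad, forces in N, time in s.
With the tool pointing down it reaches from about 0.35 to 0.9 m from the base axis. Payload 19.9 kg.
Tool frame: the origin (TCP) lies between the finger pads; the fingertips stand 22 mm ahead of it and the grasp point (between the pads) lies 3 mm ahead of it; x points along the fingers, z is the direction in which the jaws open and shut, and the axes are right-handed (so a half turn about x gives the same grasp; the last joint's range is limited). The gripper opens to 94 mm and grips with 3 to 60 N. Pads are 16 mm wide; open, the fingers measure 119 mm over their backs; the gripper's body (75 mm by 177 mm) begins 78 mm behind the grasp point.
Start: joints at [-1.204, 0.417, -0.01, 1.614, 0.005, 1.111, -0.053], TCP at [0.248, 0.573, 0.227] pointing down, gripper open.
Joint ranges: [-2.81, 2.81], [-0.39, 2.02], [-1.27, 1.25], [0.06, 2.57], [-1.19, 4.33], [0.19, 2], [-2.82, 2.82]. Speed limits (rad/s): [1.89, 1.89, 2.39, 2.39, 3.01, 3.01, 3.01].

INTERFACE

Orientations are given as [roll, pitch, yaw] about the fixed x, y, z axes, in that order (R = Rz(yaw) Ry(pitch) Rx(roll)).
In Python, from workcell import * gives the robot as it stands.
- The arm moves only by the tool apply_moves, never from a script. Its argument "motion" is one flat list of numbers, 6 for each row, row after row: the shift along the tool's x, y, z scaled (see below), then the turn, a rotation vector about the tool's x, y, z scaled (see below). A call has 1 to 8 rows; each row shifts and turns the commanded pose from where the row before left it, along the tool's axes as they then stand; what a row does not reach is not made up. The controller multiplies each number of a shift by 0.04 m and each number of a turn by 0.1 rad. A row lasts 1/10 s, in which the tool goes at most 50 mm and 8.59 degrees, less where a joint would pass 70% of its speed; a pose out of reach is approached as far as the arm can. A call with a number of a shift or a turn outside -1 to 1 is refused whole. A call with a gripper value outside its range is refused whole. "fingers" is the closure, from -1 (fully open) to 1 (shut), set as the call begins (left out, the last holds). The fingers move at their own pace and stop on an object; the grip force is fixed at half the most. Time passes only in rows, so rows that do not move let the fingers close. It gives the time, the measured TCP pose, the force and the opening at its end, in the units of the state.
- read_state(): the state, without advancing time (a new reading comes with each control period).
- grab_frame(name): name is "scene" or "side" or "wrist"; returns a dict with "color" (384x512x3 uint8, red, green, blue), "fx", "fy", "cx", "cy" (pixels), "extrinsics" (4x4, takes a point from camera to world coordinates); the wrist camera has in their place "mount" (4x4, takes a point from camera to tool coordinates, whose origin is the TCP and whose axes are the tool frame's). Camera axes: x right, y up, looking along -z (the intrinsics and any distortion apply to the point x, -y, -z); pixel columns grow to the right and rows downward; lengths in m; the calibration is good to about 2 mm. A picture is of the moment at which its call begins: read the wrist's pose just before it. There is no depth.
- finish_job(): hands the job in, once; it reports no verdict.
Trained networks look in the newest picture that a camera, given by its name, has taken for a name from the list of things; names that differ only in an ending like _2 or _b are one class to them, and where a whole thing is asked for, a point or a joint stands for the part that bears it (a point fixed in the world has none). Each returns a list of dicts, best first, with "p" (0 to 1); they miss things now and then, are a little off and sometimes report something else, mostly with a low value. They report only what shows in the picture. A call takes as long as a camera call.
- search_frame(query, camera): "rect" ([left, top, right, bottom] as shares, 0 to 1, of the picture: columns of its width, rows of its height, round what is visible of it).
The state is a dict: "t": time; "joint_pos": joint angles; "dq": joint speeds; "joint_efforts": joint torques, N m; "ee_pos": TCP position; "tool_rot": TCP orientation; "ft_force": force on the tool from outside, world axes, zero at the start; "torque": the same for the moment, N m; "opening": finger opening in m.
Only numpy, scipy, OpenCV 4.12 (cv2) and the standard library are available. Lean on these libraries where they do the work, as an engineer would, in place of code of your own. Each camera call takes 0.05 s, during which the arm holds its last target. There are 200 camera calls.

## Working session

There is one attempt and no reset: what is moved stays moved. The work goes in short steps, Python scripts to look and compute and a tool call to move; the robot and the scene stay as the last step left them, time stands still between calls to the robot, and variables do not carry over. Pictures are saved under pics/ and viewed, about 8 in all and at most 12, crops included, and the job is handed in when it is done.

Besides the shell and the picture viewer there is one more tool, called by a JSON object that holds its "name" and its "arguments", one argument or row to a line. apply_moves: Moves the arm, as the interface text tells. Shifts and turns lie within -1 to 1; 1 stands for 0.04 m of shift or 0.1 rad of turn. Its arguments: {"type":"object","properties":{"motion":{"type":"array"},"fingers":{"type":"number"}},"required":["motion"]}

```bash
mkdir -p pics; ls; python3 - <<'E'
from workcell import *
import cv2,numpy as np
s=read_state();print(s)
for n in ["scene","side"]:
    f=grab_frame(n);cv2.imwrite(f"pics/{n}0.png",f["color"][:,:,::-1])
    print(n,f["fx"],f["fy"],f["cx"],f["cy"],np.round(f["extrinsics"],4).tolist(),[k for k in f])
    for q in ["press_box","strut_pin","stop_post","lid_tab","wash_tray","cake_box1","beaker","scraper"]:
        r=search_frame(q,n)
        print(q,[(np.round(np.array(d["rect"])*[512,384,512,384],1).tolist(),round(d["p"],2)) for d in r[:3]])
f=grab_frame("wrist");print(f["mount"],f["fx"]);cv2.imwrite("pics/wrist0.png",f["color"][:,:,::-1])
a=cv2.imread("pics/scene0.png");b=cv2.imread("pics/side0.png")
E
```

```text
pics
{'t': 0.0, 'joint_pos': array([-1.20349607,  0.41796966, -0.0103013 ,  1.61421231,  0.00467116,
        1.1106872 , -0.05301374]), 'dq': array([ 0.00091553,  0.00083752,  0.00062472, -0.00015765, -0.00042535,
        0.00028931, -0.00175215]), 'joint_efforts': array([ 7.26365743e-04, -8.51242232e+01,  6.38886206e-01, -4.25985610e+01,
       -4.87748568e-02,  1.86778541e-02,  1.31447396e-04]), 'ee_pos': array([0.24830052, 0.57315812, 0.22681193]), 'tool_rot': array([-3.08739402,  1.56954384, -1.92541766]), 'ft_force': array([-0.02432484,  0.43768874, -0.68751741]), 'torque': array([0.02444798, 0.01228932, 0.0213045 ]), 'opening': 0.09410720078007886}
scene 471.9170748931739 471.9170748931739 263.6099836208044 190.4801176043707 [[-0.7228, -0.3748, 0.5806, 1.2937], [0.6909, -0.4083, 0.5965, 0.6563], [0.0135, 0.8323, 0.5541, 0.7682], [0.0, 0.0, 0.0, 1.0]] ['color', 'fx', 'fy', 'cx', 'cy', 'extrinsics']
press_box [([216.6, 151.7, 347.1, 233.9], 0.68)]
strut_pin [([240.0, 152.2, 286.1, 172.6], 0.54)]
stop_post [([221.6, 150.2, 344.2, 235.6], 0.67)]
lid_tab [([279.3, 161.8, 335.6, 199.
[... 695 characters left out ...]
.4, 184.0, 242.1, 222.3], 0.81)]
wash_tray [([159.3, 134.9, 235.4, 175.8], 0.74)]
cake_box1 [([270.9, 157.7, 323.7, 201.4], 0.7), ([231.9, 127.7, 276.3, 163.4], 0.62), ([312.6, 299.8, 390.4, 369.0], 0.41)]
beaker [([245.9, 291.7, 286.1, 357.1], 0.86), ([166.0, 179.6, 286.8, 297.9], 0.49)]
scraper [([213.9, 198.3, 259.7, 248.6], 0.71), ([312.6, 297.7, 389.6, 367.1], 0.55), ([273.9, 155.5, 324.3, 198.5], 0.39)]
[[ 7.44545185e-04  2.32376772e-01 -9.72625561e-01 -1.56323807e-01]
 [-2.31343639e-04  9.72625844e-01  2.32376663e-01  6.79859093e-02]
 [ 9.99999696e-01  5.19958107e-05  7.77922778e-04 -1.50359262e-04]
 [ 0.00000000e+00  0.00000000e+00  0.00000000e+00  1.00000000e+00]] 342.21657485422287
```

```bash
python3 -c "
import cv2
a=cv2.imread('pics/scene0.png');b=cv2.imread('pics/side0.png')
cv2.imwrite('pics/a.png',cv2.resize(a[110:260,180:380],None,fx=4,fy=4,interpolation=2))
cv2.imwrite('pics/b.png',cv2.resize(b[120:310,140:340],None,fx=3.1,fy=3.1,interpolation=2))"
```

```text
(no output)
```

View pics/a.png

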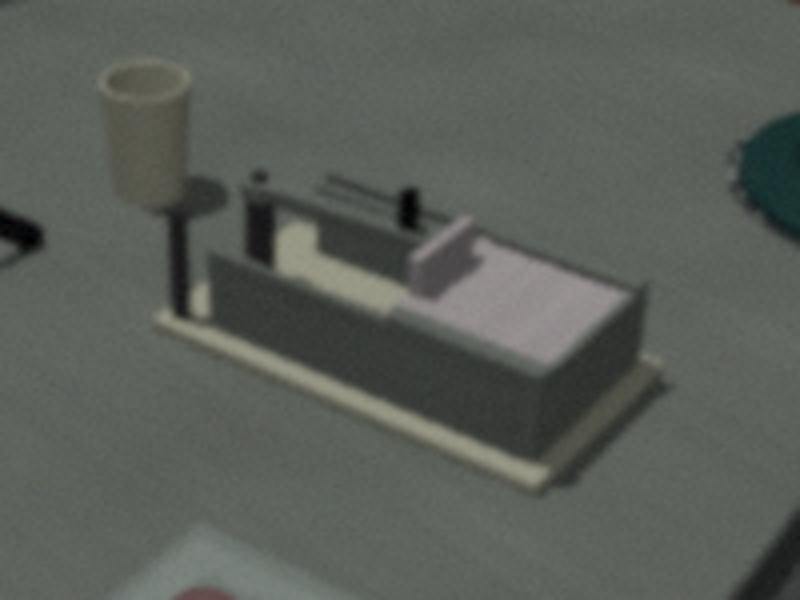

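View pics/b.png

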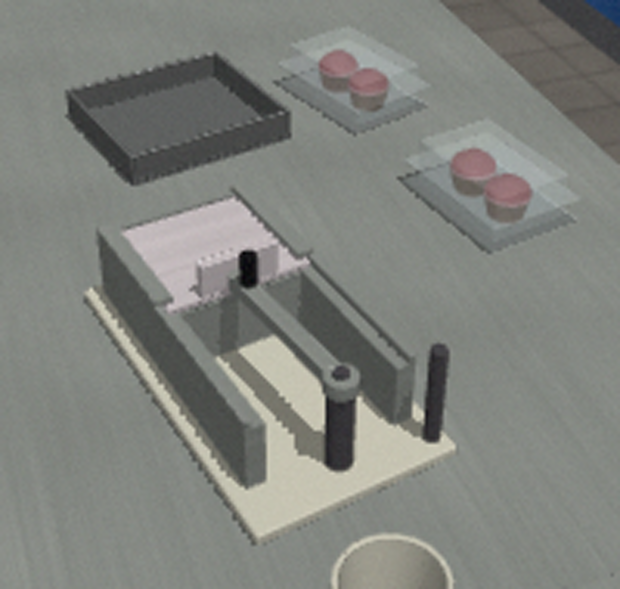

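View pics/scene0.png

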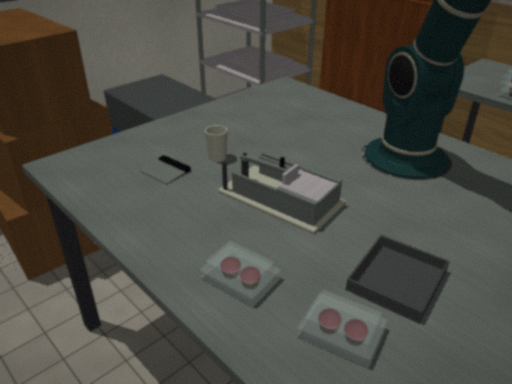

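The side view shows the strut locked (pin top at about 220,203, hub at 250,241), the stop post at (281,233), and the beaker just beyond the slab's -y end. The tray is at the top left. The scene view agrees. Next I fit the poses from these points.

```bash
cat > h.py <<'E'
import numpy as np, cv2
from scipy.optimize import least_squares
from scipy.spatial.transform import Rotation as R
K={"scene":(471.917,263.61,190.48,np.array([[-0.7228,-0.3748,0.5806,1.2937],[0.6909,-0.4083,0.5965,0.6563],[0.0135,0.8323,0.5541,0.7682],[0,0,0,1.]])),
"side":(374.18,250.411,193.392,np.array([[0.9307,0.1905,-0.3121,0.2665],[-0.3649,0.539,-0.7592,-0.8076],[0.0236,0.8205,0.5712,0.6522],[0,0,0,1.]]))}
def projT(f,cx,cy,T,P):
    p=(np.asarray(P)-T[:3,3])@T[:3,:3]
    return np.c_[cx+f*p[:,0]/-p[:,2],cy-f*p[:,1]/-p[:,2]]
def proj(c,P): return projT(*K[c],P)
def rz(a): return np.array([[np.cos(a),-np.sin(a),0],[np.sin(a),np.cos(a),0],[0,0,1]])
def ray(c,u,v,z):
    f,cx,cy,T=K[c]; d=T[:3,:3]@[(u-cx)/f,-(v-cy)/f,-1]; return T[:3,3]+d*(z-T[2,3])/d[2]
def place(p,L): return np.asarray(L)@rz(p[2]).T+[p[0],p[1],0]
def fit(obs,x0):
    g=lambda p: np.concatenate([(proj(c,place(p,L))-uv).ravel() for c,L,uv in obs])
    r=least_squares(g,x0,loss="soft_l1"); return r.x,r.cost,g(r.x)
E
python3 - <<'E'
from h import *
sx,sy=.0875,.1625
Ls=np.array([[-sx,-sy,.006],[sx,-sy,.006],[-sx,sy,.006],[0,-.130,.098],[.074,-.1455,.102]])
us=np.array([[223.2,294.5],[286.8,264.2],[168.4,214.5],[249.7,241.3],[281.3,232.9]])
Lc=np.array([[sx,sy,.006],[sx,-sy,.006],[-sx,sy,.006],[.074,-.1455,.102]])
uc=np.array([[315,231.2],[220,190],[343.8,202],[224,162.]])
a=ray("side",*us[0],0);b=ray("side",*us[1],0);d=b-a
x0=[*(a[:2]+b[:2])/2,np.arctan2(d[1],d[0])]
p,c,r=fit([("side",Ls,us),("scene",Lc,uc)],x0);print("box",p,c,np.round(r.reshape(-1,2),1).tolist())
hub=proj("side",place(p,[[0,-.13,.098]]));
pin=ray("side",220,202.6,.128);print("pin",pin,"local",(pin-[p[0],p[1],0])@rz(p[2]))
c0=np.array([[161.9,151.3],[209.7,137.7],[233.5,157.4],[182.9,171.6]])
P=[ray("side",*u,.035)[:3] for u in c0];print(np.round(P,3).tolist(),[np.linalg.norm(P[i]-P[i-1]) for i in range(4)])
tx,ty=.095,.085
for perm in range(4):
    L=np.roll(np.array([[-tx,ty,.035],[tx,ty,.035],[tx,-ty,.035],[-tx,-ty,.035]]),perm,0)
    for s in range(4):
        m=np.mean(P,0);q,c,r=fit([("side",L,c0)],[m[0],m[1],s*np.pi/2]); 
        if c<40: print("tray",perm,q,c, np.round(proj("scene",place(q,L)),0).tolist())
for n,c,u,v in [("beaker","side",266,352),("beaker","scene",216,160),("cb1","side",297,179),("cb2","side",254,146),("cb2sc","scene",341,330),("cb1sc","scene",242,272)]: print(n,ray(c,u,v,0.0 if n=="beaker" else .03)[:2])
E
```

```text
box [ 0.47815568 -0.11137169  0.18274868] 6.542469576067329 [[-0.8, 0.2], [0.5, 0.7], [-1.8, 0.2], [0.0, -0.7], [0.1, -0.9], [-1.2, 1.3], [-2.5, 0.4], [1.7, -0.7], [-0.1, -0.2]]
pin [ 0.47127374 -0.12234908  0.128     ] local [-0.0087623  -0.00954392  0.128     ]
[[0.411, 0.347, 0.035], [0.593, 0.394, 0.035], [0.627, 0.228, 0.035], [0.448, 0.194, 0.035]] [np.float64(0.15710488878081477), np.float64(0.1883936144067666), np.float64(0.16949912703949327), np.float64(0.18225397988884137)]
tray 0 [0.52025055 0.2913499  0.21921135] 1.748362233083761 [[444.0, 257.0], [417.0, 308.0], [342.0, 275.0], [375.0, 231.0]]
tray 0 [0.52025055 0.2913499  0.21921136] 1.7483622330838806 [[444.0, 257.0], [417.0, 308.0], [342.0, 275.0], [375.0, 231.0]]
tray 0 [0.52025055 0.2913499  6.5023967 ] 1.7483622330866333 [[444.0, 257.0], [417.0, 308.0], [342.0, 275.0], [375.0, 231.0]]
tray 1 [ 0.51986727  0.29459669 -1.42508529] 8.285992705802546 [[450.0, 264.0], [421.0, 309.0], [340.0, 269.0], [375.0, 232.0]]
tray 1 [0.51986727 0.29459669 4.8581    ] 8.285992705802851 [[450.0, 264.0], [421.0, 309.0], [340.0, 269.0
[... 377 characters left out ...]
, [375.0, 231.0]]
tray 2 [0.52025055 0.2913499  3.36080399] 1.7483622330839037 [[444.0, 257.0], [417.0, 308.0], [342.0, 275.0], [375.0, 231.0]]
tray 3 [0.51986727 0.29459668 1.71650705] 8.285992705849026 [[450.0, 264.0], [421.0, 309.0], [340.0, 269.0], [375.0, 232.0]]
tray 3 [0.51986726 0.29459669 1.71650741] 8.285992705803142 [[450.0, 264.0], [421.0, 309.0], [340.0, 269.0], [375.0, 232.0]]
tray 3 [0.51986726 0.29459669 1.7165074 ] 8.285992705802828 [[450.0, 264.0], [421.0, 309.0], [340.0, 269.0], [375.0, 232.0]]
beaker [ 0.45841003 -0.44134569]
beaker [ 0.47928743 -0.40415238]
cb1 [0.77115313 0.04390389]
cb2 [0.72630965 0.29007593]
cb2sc [0.74942984 0.32095659]
cb1sc [0.78349799 0.06699368]
```

```bash
cat >> h.py <<'E'
BOX=np.array([0.478,-0.1114,0.1827])
def Rphi(phi):
    x=np.array([0,0,-1.]);z=np.array([np.cos(phi),np.sin(phi),0]);return np.c_[x,np.cross(z,x),z]
def Rs(s): return R.from_euler("xyz",s["tool_rot"]).as_matrix()
def phi(s): z=Rs(s)[:,2]; return np.arctan2(z[1],z[0])
def go(s,pos,ph,n=None):
    "constant rows (shift, turn in tool units) from s to pos/ph; straight enough"
    R0=Rs(s);p=np.array(s["ee_pos"]);rv=R.from_matrix(R0.T@Rphi(ph)).as_rotvec()
    d=np.asarray(pos)-p
    n=n or int(np.ceil(max(np.linalg.norm(d)/.039,np.linalg.norm(rv)/.1)))
    # shifts of each row follow the turning frame
    rows=[]
    for i in range(n):
        Ri=R0@R.from_rotvec(rv*i/n).as_matrix()
        rows.append(np.r_[Ri.T@d/n/.04,rv/n/.1])
    return np.round(rows,3)
def loc(x,y,z): return place(BOX,[[x,y,z]])[0]
E
python3 - <<'E'
from h import *
from workcell import read_state
s=read_state();print("phi",phi(s))
for a in (0,np.pi):
  ph=BOX[2]-.06*-1*0+a  # jaws along box x
  ph=(ph+np.pi)%(2*np.pi)-np.pi
  r=go(s,loc(-.0076,-.0055,.20),ph);print(ph,len(r));print(r.tolist())
E
```

```text
phi 1.1620418399018337
0.18270000000000008 19
[[0.036, -0.631, -0.718, 0.515, -0.0, 0.0], [0.036, -0.667, -0.685, 0.515, -0.0, 0.0], [0.036, -0.702, -0.65, 0.515, -0.0, 0.0], [0.036, -0.734, -0.613, 0.515, -0.0, 0.0], [0.036, -0.765, -0.574, 0.515, -0.0, 0.0], [0.036, -0.793, -0.534, 0.515, -0.0, 0.0], [0.036, -0.82, -0.492, 0.515, -0.0, 0.0], [0.036, -0.844, -0.449, 0.515, -0.0, 0.0], [0.036, -0.866, -0.405, 0.515, -0.0, 0.0], [0.036, -0.886, -0.36, 0.515, -0.0, 0.0], [0.036, -0.903, -0.314, 0.515, -0.0, 0.0], [0.036, -0.918, -0.267, 0.515, -0.0, 0.0], [0.036, -0.931, -0.219, 0.515, -0.0, 0.0], [0.036, -0.941, -0.171, 0.515, -0.0, 0.0], [0.036, -0.948, -0.122, 0.515, -0.0, 0.0], [0.036, -0.953, -0.073, 0.515, -0.0, 0.0], [0.036, -0.956, -0.024, 0.515, -0.0, 0.0], [0.036, -0.956, 0.025, 0.515, -0.0, 0.0], [0.036, -0.953, 0.074, 0.515, -0.0, 0.0]]
-2.9588926535897926 22
[[0.031, -0.545, -0.62, -0.983, -0.0, -0.0], [0.031, -0.482, -0.671, -0.983, -0.0, -0.0], [0.031, -0.413, -0.715, -0.983, -0.0, -0.0], [0.031, -0.341, -0.752, -0.983, -0.0, -0.0], [0.031, -0.266, -0.782, -0.983, -0.0, -0.0], [0.031, -0.188, -0.804, -0.983, -0.0, -0.0], [0.031, -0.108, -0.819, -0.983, -0.0, -0.0], [0.031, -0.027, -0.825, -0.983, -0.0, -0.0], [0.031, 0.054, -0.824, -0.983, -0.0, -0.0], [0.031, 0.135, -0.815, -0.983, -0.0, -0.0], [0.031, 0.214, -0.798, -0.983, -0.0, -0.0], [0.031, 0.291, -0.773, -0.983, -0.0, -0.0], [0.031, 0.366, -0.741, -0.983, -0.0, -0.0], [0.031, 0.437, -0.701, -0.983, -0.0, -0.0], [0.031, 0.503, -0.655, -0.983, -0.0, -0.0], [0.031, 0.565, -0.602, -0.983, -0.0, -0.0], [0.031, 0.621, -0.544, -0.983, -0.0, -0.0], [0.031, 0.672, -0.48, -0.983, -0.0, -0.0], [0.031, 0.716, -0.412, -0.983, -0.0, -0.0], [0.031, 0.753, -0.34, -0.983, -0.0, -0.0], [0.031, 0.782, -0.264, -0.983, -0.0, -0.0], [0.031, 0.805, -0.186, -0.983, -0.0, -0.0]]
```

{"name": "apply_moves", "arguments": {
  "motion": [0.04,-0.63,-0.72,0.515,0,0,0.04,-0.67,-0.685,0.515,0,0,0.04,-0.7,-0.65,0.515,0,0,0.04,-0.73,-0.61,0.515,0,0,0.04,-0.765,-0.575,0.515,0,0,0.04,-0.79,-0.535,0.515,0,0,0.04,-0.82,-0.49,0.515,0,0,0.04,-0.845,-0.45,0.515,0,0],
  "fingers": 0.3
}}

```text
t: 1.75
ee_pos: [0.3425, 0.281, 0.2148]
tool_rot: [0.254, 1.57, 1.002]
ft_force: [2.0, -0.2, 0.0]
opening: 0.0344
```

{"name": "apply_moves", "arguments": {
  "motion": [0.04,-0.865,-0.405,0.515,0,0,0.04,-0.885,-0.36,0.515,0,0,0.04,-0.9,-0.31,0.515,0,0,0.04,-0.92,-0.27,0.515,0,0,0.04,-0.93,-0.22,0.515,0,0,0.04,-0.94,-0.17,0.515,0,0,0.04,-0.95,-0.12,0.515,0,0,0.04,-0.953,-0.07,0.515,0,0]
}}

```text
t: 2.55
ee_pos: [0.4368, -0.01, 0.2021]
tool_rot: [-0.036, 1.57, 0.3]
ft_force: [1.3, 0.5, -0.6]
opening: 0.0329
```

{"name": "apply_moves", "arguments": {
  "motion": [0.04,-0.956,-0.02,0.515,0,0,0.04,-0.956,0.025,0.515,0,0,0.04,-0.953,0.074,0.515,0,0,0,0,0,0,0,0]
}}

```text
t: 2.95
ee_pos: [0.4724, -0.122, 0.1972]
tool_rot: [-1.494, 1.569, -1.317]
ft_force: [-1.2, 0.2, -0.2]
opening: 0.0329
```

```bash
python3 - <<'E'
from h import *
from workcell import *
s=read_state();f=grab_frame("wrist");cv2.imwrite("pics/w1.png",f["color"][:,:,::-1])
print(s["t"],s["ee_pos"],phi(s),s["opening"],s["joint_pos"])
T=np.eye(4);T[:3,:3]=Rs(s);T[:3,3]=s["ee_pos"];T=T@f["mount"]
np.savez("w1.npz",T=T,k=[f["fx"],f["cx"],f["cy"]])
for q in ["strut_pin","lid_tab"]:
    print(q,[(np.round(np.array(d["rect"])*[512,384,512,384],1).tolist(),round(d["p"],2)) for d in search_frame(q,"wrist")[:2]])
pts=[loc(-.0076,-.0055,.128),loc(0,-.13,.098),loc(.035,.023,.107),loc(-.035,.023,.107),loc(.074,-.1455,.102),loc(.056,-.12,.07),loc(-.056,-.12,.07)]
P=projT(f["fx"],f["cx"],f["cy"],T,pts);print(np.round(P).tolist())
im=f["color"][:,:,::-1].copy()
for u,v in P: cv2.drawMarker(im,(int(u),int(v)),(0,0,255),0,10,1)
cv2.imwrite("pics/w1m.png",cv2.resize(im,(768,576)))
E
```

```text
2.95 [ 0.47243238 -0.12196966  0.19716588] 0.1766121113750845 0.03285959249709509 [-0.35324457  0.23749782  0.62257717  1.99599731 -0.16640873  0.95696897
  0.52882673]
strut_pin [([239.9, 157.4, 273.2, 342.4], 0.77)]
lid_tab [([179.4, 0.3, 334.4, 155.1], 0.86)]
[[251.0, 200.0], [260.0, 331.0], [309.0, 154.0], [213.0, 154.0], [347.0, 349.0], [320.0, 301.0], [199.0, 302.0]]
```

View pics/w1m.png

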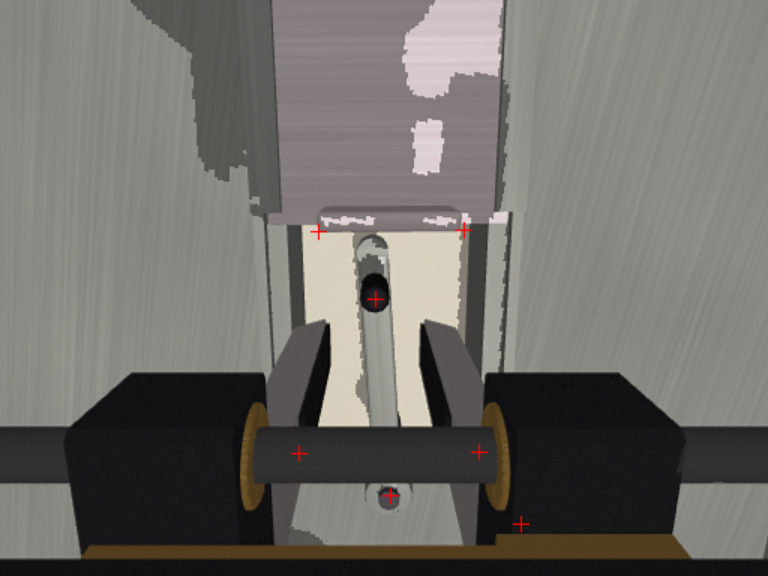

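The wrist view shows the projected marks on the pin at (374,298), the hub and the tab, to about 1–2 mm. Next I descend around the pin.

```bash
python3 - <<'E'
from h import *
from workcell import read_state
s=read_state()
print(go(s,loc(-.0075,-.005,.124),.243,4).tolist())
E
```

```text
[[0.456, -0.002, -0.002, -0.148, -0.001, -0.0], [0.456, -0.002, -0.002, -0.148, -0.001, -0.0], [0.456, -0.002, -0.002, -0.148, -0.001, -0.0], [0.456, -0.002, -0.002, -0.148, -0.001, -0.0]]
```

{"name": "apply_moves", "arguments": {
  "motion": [0.456,0,0,-0.15,0,0,0.456,0,0,-0.15,0,0,0.456,0,0,-0.15,0,0,0.456,0,0,-0.15,0,0,0,0,0,0,0,0]
}}

```text
t: 3.6
ee_pos: [0.4708, -0.1162, 0.1227]
tool_rot: [2.718, 1.568, 2.964]
ft_force: [0.1, -0.8, 0.6]
opening: 0.0327
```

{"name": "apply_moves", "arguments": {
  "motion": [0,0,0,0,0,0,0,0,0,0,0,0,0,-0.016,0.312,1,0,0,0,-0.016,0.312,1,0,0],
  "fingers": 0.53
}}

```text
t: 4.0
ee_pos: [0.4972, -0.1138, 0.1252]
tool_rot: [0.292, 1.569, 0.331]
ft_force: [-0.4, 0.3, 0.9]
opening: 0.0219
```

{"name": "apply_moves", "arguments": {
  "motion": [0,-0.016,0.312,1,0,0,0,-0.016,0.312,1,0,0,0,-0.016,0.312,1,0,0,0,-0.016,0.312,1,0,0,0,-0.016,0.312,1,0,0,0,-0.016,0.312,1,0,0]
}}

```text
t: 4.6
ee_pos: [0.5689, -0.1324, 0.1251]
tool_rot: [1.015, 1.57, 0.455]
ft_force: [-1.3, -0.6, -0.2]
opening: 0.0221
```

{"name": "apply_moves", "arguments": {
  "motion": [0,-0.016,0.312,1,0,0,0,-0.016,0.312,1,0,0,0,-0.016,0.312,1,0,0,0,-0.016,0.312,1,0,0,0,-0.016,0.312,1,0,0,0,-0.016,0.312,1,0,0]
}}

```text
t: 5.2
ee_pos: [0.6173, -0.1883, 0.1251]
tool_rot: [1.655, 1.57, 0.495]
ft_force: [-0.5, 1.2, -0.8]
opening: 0.022
```

```bash
python3 - <<'E'
from h import *
from workcell import read_state
s=read_state();p=(s["ee_pos"]-[BOX[0],BOX[1],0])@rz(BOX[2]);d=p-[0,-.13,0]
print(p,np.hypot(d[0],d[1]),"q",np.arctan2(d[0],d[1])+.06,"phi->q",BOX[2]+.06-phi(s),s["ft_force"],s["joint_pos"])
E
```

```text
[ 0.12297337 -0.10095121  0.12510035] 0.12635775859312132 q 1.398828349986292 phi->q 1.4022946988132599 [-0.46996968  1.21322363 -0.84936085] [-0.31310039  0.70967649  0.826336    1.66668063 -0.59324406  1.0327204
 -0.45160374]
```

{"name": "apply_moves", "arguments": {
  "motion": [0,-0.016,0.312,1,0,0,0,-0.012,0.25,0.8,0,0,0,0,0.12,0.4,0,0,0,0,0.06,0.2,0,0,0,0,0,0,0,0]
}}

```text
t: 5.7
ee_pos: [0.6251, -0.2171, 0.1245]
tool_rot: [0.998, 1.57, -0.398]
ft_force: [0.4, -0.4, -0.4]
opening: 0.0222
```

{"name": "apply_moves", "arguments": {
  "motion": [0,0,0.06,0.2,0,0,0,0,0,0,0,0]
}}

```text
t: 5.9
ee_pos: [0.6255, -0.2194, 0.1243]
tool_rot: [1.869, 1.571, 0.453]
ft_force: [0.1, 1.1, 1.1]
opening: 0.0221
```

```bash
cat > st.py <<'E'
from h import *
from workcell import *
s=read_state();p=(s["ee_pos"]-[BOX[0],BOX[1],0])@rz(BOX[2]);d=p-[0,-.13,0]
print(p,"q",np.arctan2(d[0],d[1])+.06,"phi-yaw",phi(s)-BOX[2],s["ft_force"],s["t"])
E
python3 st.py
```

```text
[ 0.12545487 -0.13299043  0.12429594] q 1.6546285180227922 phi-yaw -1.59941131857632 [0.12232095 1.0745877  1.14450577] 5.9
```

{"name": "apply_moves", "arguments": {
  "motion": [0,0,0.05,0.1,0,0,0,0,0,0,0,0]
}}

```text
t: 6.1
ee_pos: [0.6259, -0.2213, 0.1242]
tool_rot: [2.658, 1.57, 1.231]
ft_force: [-0.2, 2.6, 1.5]
opening: 0.022
```

{"name": "apply_moves", "arguments": {
  "motion": [0,0,0.05,0,0,0,0,0,0,0,0,0]
}}

```text
t: 6.3
ee_pos: [0.6261, -0.2216, 0.124]
tool_rot: [-2.988, 1.567, 1.871]
ft_force: [-4.3, 12.4, 6.6]
opening: 0.0223
```

{"name": "apply_moves", "arguments": {
  "motion": [0,0,-0.15,0,0,0,0,0,0,0,0,0,-0.5,0,0,0,0,0,-0.8,0,0,0,0,0,-0.3,0,0,0,0,0]
}}

```text
t: 6.8
ee_pos: [0.6257, -0.2186, 0.1908]
tool_rot: [0.841, 1.568, -0.586]
ft_force: [-0.4, -0.3, -0.3]
opening: 0.022
```

```bash
python3 st.py; python3 - <<'E'
from h import *
from workcell import *
s=read_state();r=go(s,loc(0,.055,.15),BOX[2]);print(len(r),r.tolist())
for n in("scene","side"):
    f=grab_frame(n);cv2.imwrite(f"pics/{n}1.png",f["color"][:,:,::-1])
f=cv2.imread("pics/side1.png");cv2.imwrite("pics/s1c.png",cv2.resize(f[160:310,140:340],None,fx=3.5,fy=3.5))
E
```

```text
[ 0.1257815  -0.13225591  0.19076998] q 1.648729534138498 phi-yaw -1.6096693885237576 [-0.35141535 -0.30155425 -0.33728048] 6.8
17 [[0.059, -0.196, -0.268, -0.947, 0.002, -0.0], [0.059, -0.169, -0.285, -0.947, 0.002, -0.0], [0.059, -0.142, -0.3, -0.947, 0.002, -0.0], [0.059, -0.113, -0.312, -0.947, 0.002, -0.0], [0.059, -0.083, -0.321, -0.947, 0.002, -0.0], [0.059, -0.052, -0.328, -0.947, 0.002, -0.0], [0.059, -0.021, -0.331, -0.947, 0.002, -0.0], [0.059, 0.011, -0.332, -0.947, 0.002, -0.0], [0.059, 0.042, -0.329, -0.947, 0.002, -0.0], [0.06, 0.073, -0.324, -0.947, 0.002, -0.0], [0.06, 0.103, -0.315, -0.947, 0.002, -0.0], [0.06, 0.133, -0.304, -0.947, 0.002, -0.0], [0.06, 0.161, -0.29, -0.947, 0.002, -0.0], [0.06, 0.187, -0.274, -0.947, 0.002, -0.0], [0.06, 0.212, -0.255, -0.947, 0.002, -0.0], [0.06, 0.236, -0.234, -0.947, 0.002, -0.0], [0.06, 0.257, -0.21, -0.947, 0.002, -0.0]]
```

View pics/s1c.png

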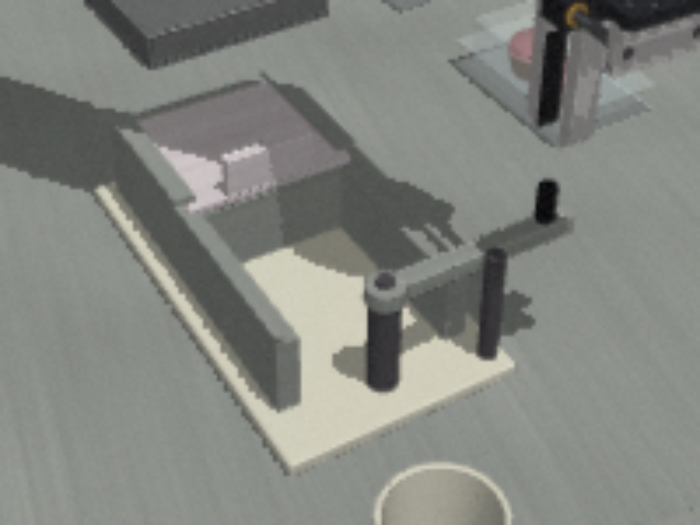

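The strut now lies against the stop post: its bar touches the post at about (490,255) and the pin is at (546,200). Next I move behind the lid tab.

{"name": "apply_moves", "arguments": {
  "motion": [0.06,-0.2,-0.27,-0.947,0,0,0.06,-0.17,-0.285,-0.947,0,0,0.06,-0.14,-0.3,-0.947,0,0,0.06,-0.11,-0.31,-0.947,0,0,0.06,-0.08,-0.32,-0.947,0,0,0.06,-0.05,-0.33,-0.947,0,0,0.06,-0.02,-0.33,-0.947,0,0,0.06,0.01,-0.33,-0.947,0,0],
  "fingers": 0.15
}}

```text
t: 7.7
ee_pos: [0.5503, -0.141, 0.1677]
tool_rot: [-2.386, 1.57, -3.051]
ft_force: [-0.3, 0.7, 0.3]
opening: 0.04
```

{"name": "apply_moves", "arguments": {
  "motion": [0.06,0.04,-0.33,-0.947,0,0,0.06,0.07,-0.325,-0.947,0,0,0.06,0.1,-0.315,-0.947,0,0,0.06,0.13,-0.305,-0.947,0,0,0.06,0.16,-0.29,-0.947,0,0,0.06,0.19,-0.275,-0.947,0,0,0.06,0.21,-0.255,-0.947,0,0,0.06,0.24,-0.235,-0.947,0,0]
}}

```text
t: 8.5
ee_pos: [0.4755, -0.0655, 0.1487]
tool_rot: [-2.942, 1.57, -2.849]
ft_force: [-0.0, 0.3, -0.4]
opening: 0.04
```

{"name": "apply_moves", "arguments": {
  "motion": [0.06,0.26,-0.21,-0.947,0,0,0,0,0,0,0,0]
}}

```text
t: 8.7
ee_pos: [0.4658, -0.0553, 0.1463]
tool_rot: [2.641, 1.569, 2.828]
ft_force: [0.3, -1.0, 0.5]
opening: 0.0402
```

```bash
python3 st.py; python3 - <<'E'
from h import *
from workcell import *
s=read_state();f=grab_frame("wrist");im=f["color"][:,:,::-1].copy()
T=np.eye(4);T[:3,:3]=Rs(s);T[:3,3]=s["ee_pos"];T=T@f["mount"]
P=projT(f["fx"],f["cx"],f["cy"],T,[loc(.035,.033,.107),loc(-.035,.033,.107),loc(.057,.136,.082),loc(-.057,.136,.082)]);print(np.round(P).tolist())
for u,v in P: cv2.drawMarker(im,(int(u),int(v)),(0,0,255),0,10,1)
cv2.imwrite("pics/w2.png",cv2.resize(im,(768,576)))
r=go(s,loc(0,.055,.105),BOX[2],3);print(len(r),r.tolist())
E
```

```text
[-0.00182715  0.0574267   0.14632582] q 0.05025172439367699 phi-yaw 0.004176074767659604 [ 0.25163531 -1.02851109  0.49850699] 8.7
[[311.0, 258.0], [198.0, 257.0], [347.0, 87.0], [163.0, 86.0]]
3 [[0.344, -0.021, 0.016, 0.014, -0.005, -0.003], [0.344, -0.02, 0.016, 0.014, -0.005, -0.003], [0.344, -0.02, 0.015, 0.014, -0.005, -0.003]]
```

View pics/w2.png

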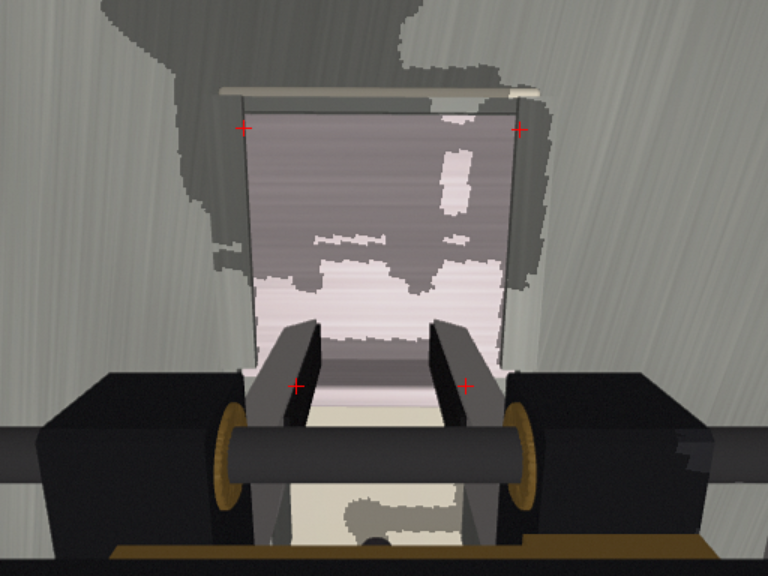

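The wrist view shows the lid still closed. The tab's predicted back edge at row 386 matches the visible band, and the fingers stand behind the tab. I descend and then push.

{"name": "apply_moves", "arguments": {
  "motion": [0.34,-0.01,0.015,0,0,0,0.34,-0.01,0.015,0,0,0,0.34,-0.01,0.015,0,0,0,0,0,0,0,0,0]
}}

```text
t: 9.15
ee_pos: [0.4681, -0.0576, 0.1043]
tool_rot: [-3.049, 1.567, -2.867]
ft_force: [-0.6, 0.2, 0.0]
opening: 0.04
```

{"name": "apply_moves", "arguments": {
  "motion": [0,-0.2,0,0,0,0,0,-0.2,0,0,0,0,0,0,0,0,0,0]
}}

```text
t: 9.45
ee_pos: [0.4724, -0.0743, 0.107]
tool_rot: [-0.598, 1.57, -0.416]
ft_force: [0.8, 0.2, 0.8]
opening: 0.04
```

```bash
python3 st.py
```

```text
[0.0012673  0.03746943 0.10697479] q 0.06756719778840334 phi-yaw -0.0009187579185086503 [0.77633389 0.24419452 0.77528414] 9.45
```

{"name": "apply_moves", "arguments": {
  "motion": [0,-0.3,0,0,0,0,0,-0.3,0,0,0,0,0.02,-0.3,0,0,0,0,0,-0.3,0,0,0,0,0.01,-0.3,-0.01,0,0,0]
}}

```text
t: 9.95
ee_pos: [0.4829, -0.1327, 0.1055]
tool_rot: [0.622, 1.57, 0.806]
ft_force: [-1.0, 5.3, 4.3]
opening: 0.0401
```

```bash
python3 st.py
```

```text
[ 0.00098302 -0.02186441  0.10554735] q 0.06909038791019007 phi-yaw 0.0006415243389099046 [-1.03381628  5.25525925  4.30102459] 9.95
```

{"name": "apply_moves", "arguments": {
  "motion": [0,-0.3,0,0,0,0,0,-0.3,0,0,0,0,0,-0.3,0,0,0,0,0,-0.3,0,0,0,0,0,-0.25,0,0,0,0,0,0,0,0,0,0]
}}

```text
t: 10.55
ee_pos: [0.4932, -0.191, 0.1054]
tool_rot: [-1.477, 1.57, -1.295]
ft_force: [0.4, 0.1, 0.1]
opening: 0.04
```

```bash
python3 st.py; python3 - <<'E'
from workcell import *
import cv2
f=grab_frame("side")["color"][:,:,::-1];cv2.imwrite("pics/s2c.png",cv2.resize(f[160:310,140:340],None,fx=3.5,fy=3.5))
E
```

```text
[ 0.00046611 -0.08098572  0.10540697] q 0.06950932733347341 phi-yaw -0.0011008371828899466 [0.37761193 0.08037099 0.09688304] 10.55
```

View pics/s2c.png

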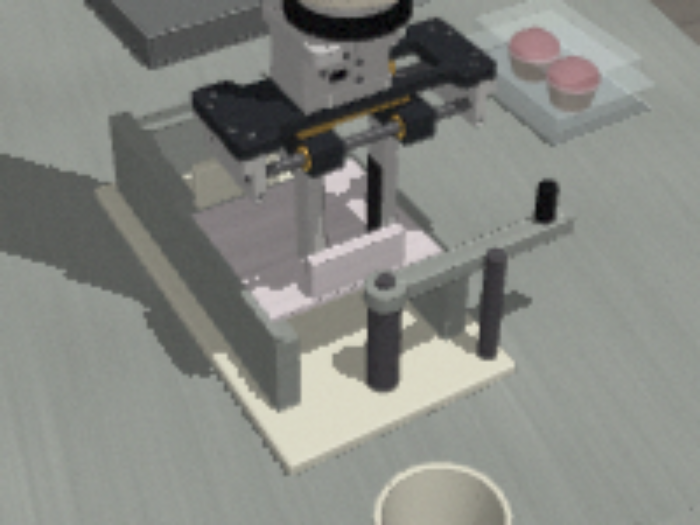

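The lid has slid out along the runners, and its tab is close in front of the hub. I add 4 mm, back off, and rise over the well.

{"name": "apply_moves", "arguments": {
  "motion": [0,-0.1,0,0,0,0,0,0,0,0,0,0,0,0.3,0,0,0,0,-0.5,0.3,0,0,0,0,-1,0,0,0,0,0]
}}

```text
t: 11.1
ee_pos: [0.488, -0.1665, 0.1639]
tool_rot: [2.754, 1.566, 2.939]
ft_force: [0.6, 0.2, -0.2]
opening: 0.0401
```

```bash
python3 st.py; python3 - <<'E'
from h import *
from workcell import *
s=read_state();r=go(s,loc(0,.083,.17),BOX[2]+np.pi/2);print(len(r),r.tolist())
r=go(s,loc(0,.083,.17),BOX[2]-np.pi/2);print(len(r)); print(s["joint_pos"])
E
```

```text
[-0.00023019 -0.05601725  0.16392977] q 0.056888626399316175 phi-yaw 0.0028398636186697246 [ 0.62331366  0.15066597 -0.16960298] 11.1
16 [[-0.009, 0.217, 0.001, -0.98, -0.001, -0.003], [-0.009, 0.216, 0.022, -0.98, -0.001, -0.003], [-0.009, 0.213, 0.043, -0.98, -0.001, -0.003], [-0.009, 0.208, 0.064, -0.98, -0.001, -0.003], [-0.009, 0.2, 0.084, -0.98, -0.001, -0.003], [-0.009, 0.191, 0.103, -0.98, -0.001, -0.003], [-0.009, 0.18, 0.121, -0.98, -0.001, -0.003], [-0.009, 0.167, 0.138, -0.98, -0.001, -0.003], [-0.009, 0.153, 0.154, -0.98, -0.001, -0.003], [-0.01, 0.137, 0.168, -0.98, -0.001, -0.003], [-0.01, 0.12, 0.181, -0.98, -0.001, -0.003], [-0.01, 0.102, 0.192, -0.98, -0.001, -0.003], [-0.01, 0.083, 0.201, -0.98, -0.001, -0.003], [-0.01, 0.063, 0.208, -0.98, -0.001, -0.003], [-0.01, 0.042, 0.213, -0.98, -0.001, -0.003], [-0.01, 0.021, 0.216, -0.98, -0.001, -0.003]]
16
[-0.26095154  0.35332335  0.64095686  1.95939241 -0.26285583  0.91666274
  0.69858213]
```

```bash
python3 - <<'E'
from h import *
from workcell import *
s=read_state();r=go(s,loc(0,.083,.17),BOX[2]-np.pi/2);print(len(r),r[:,:4].tolist())
E
```

```text
16 [[-0.009, 0.217, 0.001, 0.984], [-0.009, 0.216, -0.02, 0.984], [-0.009, 0.213, -0.042, 0.984], [-0.009, 0.208, -0.062, 0.984], [-0.009, 0.201, -0.082, 0.984], [-0.009, 0.192, -0.102, 0.984], [-0.009, 0.181, -0.12, 0.984], [-0.009, 0.168, -0.137, 0.984], [-0.009, 0.154, -0.153, 0.984], [-0.009, 0.138, -0.168, 0.984], [-0.009, 0.121, -0.18, 0.984], [-0.009, 0.103, -0.191, 0.984], [-0.009, 0.084, -0.2, 0.984], [-0.009, 0.064, -0.208, 0.984], [-0.009, 0.043, -0.213, 0.984], [-0.009, 0.022, -0.216, 0.984]]
```

{"name": "apply_moves", "arguments": {
  "motion": [-0.01,0.22,0,0.985,0,0,-0.01,0.215,-0.02,0.985,0,0,-0.01,0.21,-0.04,0.985,0,0,-0.01,0.21,-0.06,0.985,0,0,-0.01,0.2,-0.08,0.985,0,0,-0.01,0.19,-0.1,0.985,0,0,-0.01,0.18,-0.12,0.985,0,0,-0.01,0.17,-0.14,0.985,0,0],
  "fingers": 0.1
}}

```text
t: 11.9
ee_pos: [0.477, -0.0997, 0.1685]
tool_rot: [2.158, 1.57, 1.55]
ft_force: [-0.0, -0.1, -0.2]
opening: 0.0423
```

{"name": "apply_moves", "arguments": {
  "motion": [-0.01,0.155,-0.155,0.985,0,0,-0.01,0.14,-0.17,0.985,0,0,-0.01,0.12,-0.18,0.985,0,0,-0.01,0.1,-0.19,0.985,0,0,-0.01,0.085,-0.2,0.985,0,0,-0.01,0.065,-0.21,0.985,0,0,-0.01,0.045,-0.215,0.985,0,0,-0.01,0.02,-0.215,0.985,0,0]
}}

```text
t: 12.7
ee_pos: [0.4645, -0.0311, 0.1716]
tool_rot: [-2.96, 1.57, 1.928]
ft_force: [0.1, 0.5, -0.1]
opening: 0.0425
```

{"name": "apply_moves", "arguments": {
  "motion": [0,0,0,0,0,0]
}}

```text
t: 12.8
ee_pos: [0.4646, -0.0306, 0.1715]
tool_rot: [-2.491, 1.57, 2.4]
ft_force: [0.2, 0.2, -0.0]
opening: 0.0423
```

```bash
python3 st.py; python3 - <<'E'
from h import *
from workcell import *
s=read_state();f=grab_frame("wrist");im=f["color"][:,:,::-1].copy()
T=np.eye(4);T[:3,:3]=Rs(s);T[:3,3]=s["ee_pos"];T=T@f["mount"]
g=[loc(a*.035,.083+b*.006,.064) for a,b in((1,1),(1,-1),(-1,1),(-1,-1))]+[loc(.057,.136,.07),loc(.057,.03,.07),loc(0,-.0975+.115,.075)]
P=projT(f["fx"],f["cx"],f["cy"],T,g);print(np.round(P).tolist())
for u,v in P: cv2.drawMarker(im,(int(u),int(v)),(0,0,255),0,10,1)
cv2.imwrite("pics/w3.png",cv2.resize(im,(768,576)))
print(s["joint_pos"]);r=go(s,loc(0,.083,.048),BOX[2]-np.pi/2,6);print(len(r),r.tolist())
E
```

```text
[0.0014686  0.08190244 0.17150409] q 0.06693045481482547 phi-yaw -1.5748626492398525 [ 0.24471328  0.15062146 -0.01641139] 12.8
[[241.0, 148.0], [256.0, 148.0], [242.0, 233.0], [256.0, 233.0], [177.0, 120.0], [320.0, 119.0], [334.0, 195.0]]
[-0.86148385  0.32839681  1.0181279   2.07723538 -0.3530383   0.91878668
 -1.04025059]
6 [[0.515, -0.006, -0.004, -0.007, -0.001, 0.001], [0.515, -0.006, -0.004, -0.007, -0.001, 0.001], [0.515, -0.006, -0.004, -0.007, -0.001, 0.001], [0.515, -0.006, -0.004, -0.007, -0.001, 0.001], [0.515, -0.006, -0.004, -0.007, -0.001, 0.001], [0.515, -0.006, -0.005, -0.007, -0.001, 0.001]]
```

View pics/w3.png

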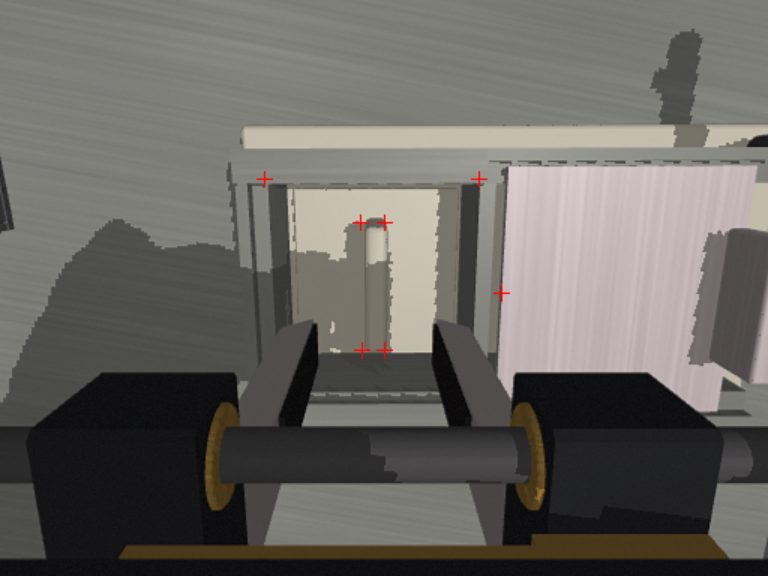

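The wrist view shows the well fully uncovered, with the lid edge at column 503 as predicted. The grip is at columns 365–388, within about 1.5 mm of the prediction. I descend onto it.

{"name": "apply_moves", "arguments": {
  "motion": [0.515,0,0,0,0,0,0.515,0,0,0,0,0,0.515,0,0,0,0,0,0.515,0,0,0,0,0,0.515,0,0,0,0,0,0.5,0,0,0,0,0,0,0,0,0,0,0]
}}

```text
t: 13.55
ee_pos: [0.4638, -0.0327, 0.0472]
tool_rot: [-1.583, 1.568, -2.973]
ft_force: [-0.1, -0.2, 0.6]
opening: 0.042
```

{"name": "apply_moves", "arguments": {
  "motion": [0,0,0,0,0,0,0,0,0,0,0,0,0,0,0,0,0,0,0,0,0,0,0,0],
  "fingers": 1
}}

```text
t: 13.95
ee_pos: [0.4653, -0.0322, 0.0493]
tool_rot: [1.704, 1.57, 0.312]
ft_force: [-1.8, 6.4, 3.3]
opening: 0.0137
```

```bash
python3 st.py
```

```text
[0.0019503  0.08020015 0.0492976 ] q 0.06927805465326733 phi-yaw -1.5746760292914705 [-1.7666225   6.39010594  3.34178243] 13.95
```

{"name": "apply_moves", "arguments": {
  "motion": [0,0,0,0,0,0,0,0,0,0,0,0,0,0,0,0,0,0]
}}

```text
t: 14.25
ee_pos: [0.4653, -0.0321, 0.0492]
tool_rot: [2.123, 1.57, 0.731]
ft_force: [-2.4, 2.1, 10.3]
opening: 0.0116
```

{"name": "apply_moves", "arguments": {
  "motion": [-0.2,0,0,0,0,0,-0.3,0,0,0,0,0,-0.3,0,0,0,0,0,0,0,0,0,0,0]
}}

```text
t: 14.65
ee_pos: [0.4659, -0.0323, 0.0824]
tool_rot: [1.588, 1.568, 0.196]
ft_force: [-0.2, -0.4, -3.9]
opening: 0.0116
```

{"name": "apply_moves", "arguments": {
  "motion": [-0.5,0,0,0,0,0,-0.6,0,0,0,0,0,-0.5,0,0,0,0,0,-0.3,0,0,0,0,0,0,0,0,0,0,0]
}}

```text
t: 15.15
ee_pos: [0.4656, -0.0321, 0.1576]
tool_rot: [1.796, 1.569, 0.404]
ft_force: [-0.4, 0.4, -4.2]
opening: 0.012
```

```bash
python3 st.py; python3 - <<'E'
from h import *
from workcell import *
s=read_state();r=go(s,[.52,.291,.155],.22-np.pi/2);print(len(r),r.tolist());print(s["joint_pos"])
f=grab_frame("side")["color"][:,:,::-1];cv2.imwrite("pics/s3c.png",cv2.resize(f[100:310,130:340],None,fx=2.8,fy=2.8))
E
```

```text
[0.00221523 0.08026117 0.15763801] q 0.07053524530746615 phi-yaw -1.5747118795546486 [-0.38213703  0.38882783 -4.22432293] 15.15
9 [[0.008, 0.308, -0.856, -0.046, -0.0, -0.002], [0.008, 0.312, -0.855, -0.046, -0.0, -0.002], [0.008, 0.316, -0.853, -0.046, -0.0, -0.002], [0.008, 0.32, -0.852, -0.046, -0.0, -0.002], [0.008, 0.324, -0.85, -0.046, -0.0, -0.002], [0.008, 0.328, -0.849, -0.046, -0.0, -0.002], [0.008, 0.332, -0.847, -0.046, -0.0, -0.002], [0.008, 0.336, -0.846, -0.046, -0.0, -0.002], [0.007, 0.339, -0.844, -0.046, -0.0, -0.002]]
[-0.8354953   0.35557769  0.99915534  2.08851653 -0.38750393  0.89081478
 -1.00747908]
```

View pics/s3c.png

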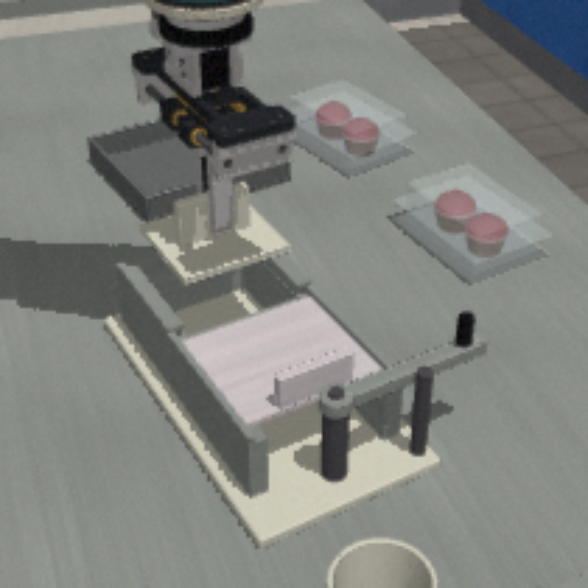

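The plate hangs level, grip up. The lid is on the runners and the strut is swung out. I refine the tray pose with both cameras' boxes before carrying the plate over.

```bash
python3 - <<'E'
from h import *
from workcell import *
tx,ty=.095,.085
L=np.array([[a*tx,b*ty,z] for a in(-1,1) for b in(-1,1) for z in(0,.035)])
def bb(c,p): q=proj(c,place(p,L));return np.r_[q.min(0),q.max(0)]
o={"scene":[348.5,236.9,448.7,325.],"side":[159.3,134.9,235.4,175.8]}
c0=np.array([[161.9,151.3],[209.7,137.7],[233.5,157.4],[182.9,171.6]])
L2=np.array([[-tx,ty,.035],[tx,ty,.035],[tx,-ty,.035],[-tx,-ty,.035]])
g=lambda p:np.r_[bb("scene",p)-o["scene"],bb("side",p)-o["side"],(proj("side",place(p,L2))-c0).ravel()]
r=least_squares(g,[.52,.29,.22],loss="soft_l1");print(r.x,np.round(r.fun,1))
p=r.x;s=read_state();q=go(s,[p[0],p[1],.155],p[2]-np.pi/2);print(len(q),q[[0,-1]].tolist())
E
```

```text
[0.52349365 0.30788453 0.24106701] [-2.8 -2.1  0.4  0.1  1.5  0.5 -1.4  3.6 -1.1 -2.8 -0.9 -2.3  0.5 -3.2
  0.4 -1.5]
9 [[0.005, 0.328, -0.9, -0.069, -0.0, -0.001], [0.005, 0.377, -0.881, -0.069, -0.0, -0.001]]
```

{"name": "apply_moves", "arguments": {
  "motion": [0,0.32,-0.875,-0.06,0,0,0,0.325,-0.875,-0.06,0,0,0,0.33,-0.87,-0.06,0,0,0,0.335,-0.87,-0.06,0,0,0,0.34,-0.87,-0.06,0,0,0,0.345,-0.87,-0.06,0,0,0,0.35,-0.865,-0.06,0,0,0,0.355,-0.865,-0.06,0,0]
}}

```text
t: 16.0
ee_pos: [0.5153, 0.2633, 0.1551]
tool_rot: [-1.34, 1.569, -2.684]
ft_force: [0.3, 0.1, -3.1]
opening: 0.0117
```

{"name": "apply_moves", "arguments": {
  "motion": [0,0.355,-0.865,-0.06,0,0,0,0,0,0,0,0]
}}

```text
t: 16.2
ee_pos: [0.5209, 0.3039, 0.1544]
tool_rot: [-1.65, 1.569, -2.982]
ft_force: [-1.0, -0.7, -3.1]
opening: 0.012
```

```bash
python3 - <<'E'
from h import *
from workcell import *
s=read_state();print(s["t"],s["ee_pos"],phi(s),s["opening"],s["joint_pos"],s["ft_force"])
f=grab_frame("wrist");im=f["color"][:,:,::-1].copy()
T=np.eye(4);T[:3,:3]=Rs(s);T[:3,3]=s["ee_pos"];T=T@f["mount"]
tx,ty=.095,.085
L2=np.array([[-tx,ty,.035],[tx,ty,.035],[tx,-ty,.035],[-tx,-ty,.035]])
for p,c in (([.5202,.2913,.219],(0,0,255)),([.5235,.3079,.241],(255,0,0))):
    P=projT(f["fx"],f["cx"],f["cy"],T,place(p,L2));print(np.round(P).tolist())
    cv2.polylines(im,[P.astype(np.int32)],True,c,1)
cv2.imwrite("pics/w4.png",cv2.resize(im,(768,576)))
E
```

```text
16.2 [0.52089535 0.30392211 0.15438685] -1.332187011775483 0.011972926106372597 [-1.18877283  0.59774046  0.84500143  1.75748233 -0.51548652  1.02513525
 -1.48423822] [-0.98760631 -0.73521213 -3.13395119]
[[166.0, 292.0], [157.0, 68.0], [379.0, 73.0], [356.0, 295.0]]
[[151.0, 287.0], [134.0, 61.0], [357.0, 60.0], [342.0, 286.0]]
```

View pics/w4.png

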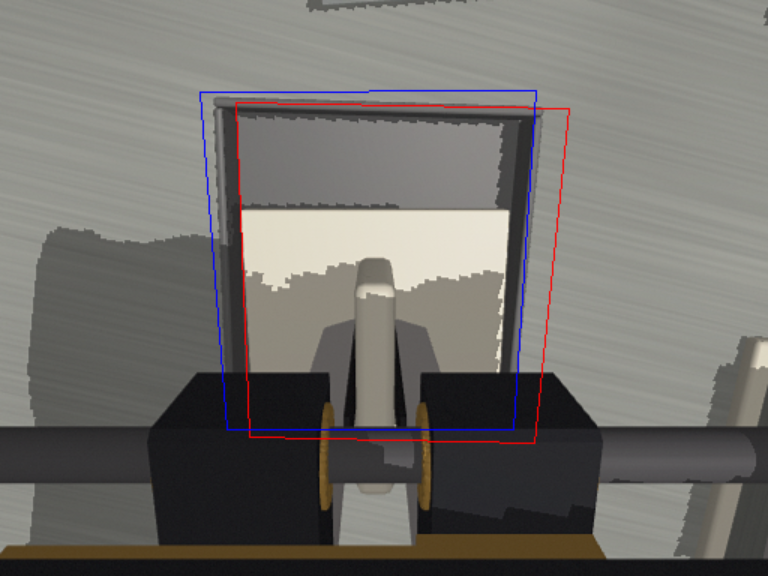

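The rim lies between the two fits. The tray's centre is at about (0.520, 0.303), which is where the plate already hangs, and its yaw is about 0.19. I turn 0.045 rad and lower.

{"name": "apply_moves", "arguments": {
  "motion": [0,0,0,0.45,0,0,0.6,0,0,0,0,0,0.6,0,0,0,0,0,0.5,0,0,0,0,0,0.4,0,0,0,0,0,0.3,0,0,0,0,0,0.15,0,0,0,0,0,0,0,0,0,0,0]
}}

```text
t: 17.05
ee_pos: [0.5218, 0.2984, 0.0542]
tool_rot: [-0.892, 1.57, -2.276]
ft_force: [-0.0, -0.1, -2.5]
opening: 0.0122
```

{"name": "apply_moves", "arguments": {
  "motion": [0.08,0,0,0,0,0,0,0,0,0,0,0]
}}

```text
t: 17.25
ee_pos: [0.522, 0.299, 0.0518]
tool_rot: [2.076, 1.57, 0.692]
ft_force: [0.4, -0.3, -2.9]
opening: 0.0117
```

{"name": "apply_moves", "arguments": {
  "motion": [0.08,0,0,0,0,0,0.06,0,0,0,0,0,0,0,0,0,0,0]
}}

```text
t: 17.55
ee_pos: [0.5217, 0.2988, 0.0456]
tool_rot: [-1.126, 1.57, -2.509]
ft_force: [-0.0, -0.1, -3.7]
opening: 0.0117
```

{"name": "apply_moves", "arguments": {
  "motion": [0.05,0,0,0,0,0,0,0,0,0,0,0]
}}

```text
t: 17.75
ee_pos: [0.5218, 0.2987, 0.0437]
tool_rot: [-0.954, 1.57, -2.338]
ft_force: [0.7, -0.4, -2.2]
opening: 0.0119
```

{"name": "apply_moves", "arguments": {
  "motion": [0.04,0,0,0,0,0,0,0,0,0,0,0]
}}

```text
t: 17.95
ee_pos: [0.5219, 0.2988, 0.0423]
tool_rot: [1.311, 1.571, -0.073]
ft_force: [-1.1, 1.0, -3.1]
opening: 0.0123
```

{"name": "apply_moves", "arguments": {
  "motion": [0.04,0,0,0,0,0,0,0,0,0,0,0]
}}

```text
t: 18.15
ee_pos: [0.5222, 0.2988, 0.0421]
tool_rot: [2.761, 1.57, 1.378]
ft_force: [-9.2, -2.9, 24.9]
opening: 0.0121
```

{"name": "apply_moves", "arguments": {
  "motion": [0.03,0,0,0,0,0,0,0,0,0,0,0]
}}

```text
t: 18.35
ee_pos: [0.5227, 0.299, 0.0416]
tool_rot: [2.373, 1.569, 0.989]
ft_force: [-10.9, -3.9, 35.5]
opening: 0.0115
```

{"name": "apply_moves", "arguments": {
  "motion": [-0.05,0,0,0,0,0,0,0,0,0,0,0]
}}

```text
t: 18.55
ee_pos: [0.522, 0.2989, 0.0417]
tool_rot: [1.975, 1.57, 0.591]
ft_force: [0.1, 0.2, -2.0]
opening: 0.0121
```

{"name": "apply_moves", "arguments": {
  "motion": [0,0,0,0,0,0,0,0,0,0,0,0,0,0,0,0,0,0,0,0,0,0,0,0],
  "fingers": 0.2
}}

```text
t: 18.95
ee_pos: [0.5219, 0.2988, 0.0414]
tool_rot: [-0.202, 1.571, -1.585]
ft_force: [0.8, 1.0, -0.1]
opening: 0.0372
```

{"name": "apply_moves", "arguments": {
  "motion": [-0.3,0,0,0,0,0,-0.6,0,0,0,0,0,-0.9,0,0,0,0,0,-0.9,0,0,0,0,0,-0.9,0,0,0,0,0,0,0,0,0,0,0]
}}

```text
t: 19.55
ee_pos: [0.5237, 0.2992, 0.1906]
tool_rot: [2.027, 1.565, 0.643]
ft_force: [0.8, -0.5, -0.5]
opening: 0.0375
```

```bash
python3 - <<'E'
from workcell import *
import cv2,numpy as np
a=cv2.resize(grab_frame("side")["color"][100:310,130:340,::-1],(420,420))
b=cv2.resize(grab_frame("wrist")["color"][:,:,::-1],(380,285))
o=np.zeros((420,800,3),np.uint8);o[:,:420]=a;o[:285,420:]=b;cv2.imwrite("pics/f.png",o)
E
```

```text
(no output)
```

View pics/f.png

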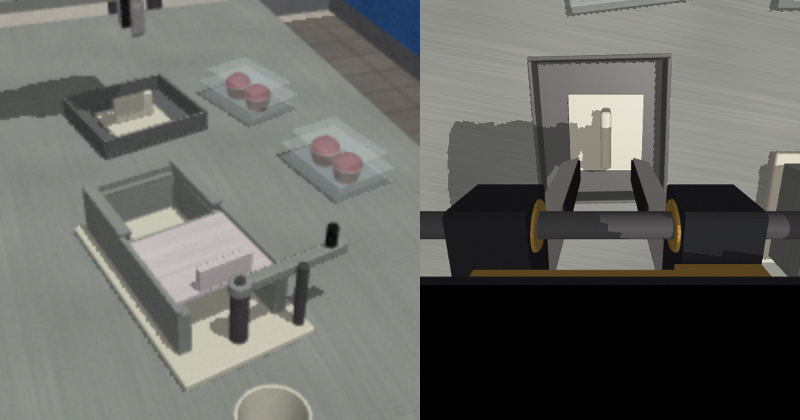

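The plate lies flat in the tray with its grip up. The lid is on the runners, the strut is at its post, and the arm is clear.

```bash
python3 -c "
from workcell import *
print(finish_job())"
```

```text
the job is handed in; nothing more can be done
None
```

The press box is apart and the job was handed in at about 20 s of the 72 s allowed. I worked in the order you gave:

1. **Strut:** I swung it round by its pin until it met the stop post, with a 12 N contact force. The pictures afterwards show it still lying against the post.
2. **Lid:** I pushed it out by its tab along the runners. The wrist view showed the well fully uncovered, with the lid's edge at about y = 17 mm of the press box, where the well begins at 30 mm. It was left lying on the runners.
3. **Press plate:** I lifted it straight out by its grip, carried it level to the wash tray and released it there. The last side and wrist pictures show it flat, grip up, inside the tray and clear of its walls.

The last pictures show the cake boxes and beaker where they were. The scraper is not in them, but the arm did not go near it. The gripper is open and the arm is about 15 cm above where it let go, touching nothing.

Two checks were not clean:
- **Tray position:** my two camera fits disagreed by about 17 mm. I settled it with the wrist picture over the tray before lowering.
- **Set-down:** I pressed slightly too far, and the wrist force peaked at about 36 N upward through the held plate. I eased that off to about −2 N, so the plate was no longer pressed down, before letting go.

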